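# Scan the test cassette in the reader

## Task

Pull the test reader's carriage all the way out to its stop, then take the hand scanner from its cradle and aim its window squarely at the middle of the code label on the cassette in the carriage, about 8 cm off, holding it still for two seconds without touching the cassette. Then set the scanner gently back into its cradle the way it lay, let go of it, and leave the carriage fully out and everything else on the bench where it is.

Things in the scene. Friction and masses are not known exactly. Their poses are not given: they have to be found in the camera images.
- reader: White desktop cassette reader, fixed: housing 170 deep (x), 130 wide (y), 88 high, open at the front, teal screen on its roof. Yaw only. Origin on the bench straight under the grip post of the shut carriage; +x points into the reader; the housing's front face is 50 mm from the origin along +x. The grey carriage slides out along -x.
- carriage (a joint): How far the reader's grey carriage is pulled out, m: 0 shut, 0.100 at its stop. It may start up to 20 mm out. A light spring draws it in, but slide friction (about 4 N) is stronger, so it stays where it is left; pulling takes about 5 to 7 N.
- grip_post (a point): Grip on the carriage: an orange upright post 16 (x) by 22 (y) mm, bench heights 14 to 52 mm; this point is on its axis, 40 mm above the bench, and moves with the carriage. The post stands 42 mm in front of the carriage's front plate (96 wide, top at 29 mm), joined by a low arm 16 wide, top at 26 mm. Axes as the reader's.
- cassette: Blue test cassette 70 x 24 x 7 mm fixed on the carriage's bed, sloping 0.35 rad, low end toward the robot; under the roof when shut. Origin: centre of its underside; +x up the slope toward the reader, +z square to its face (up and tipped to the reader's -x). With the carriage at its stop the origin is 42 mm above the bench, 5 mm along the reader's +x from the reader's origin.
- label (a point): Centre of the white 20 mm square code label (black square pattern) on the cassette's face, at the low, front end: 20 mm from the cassette's origin along its -x and 7.5 mm along its +z. Same axes as the cassette.
- scanner: Loose hand scanner, 160 mm long, 0.18 to 0.35 kg: grey handle 26 (y) x 28 mm high from x -80 to +30, yellow head 46 wide x 36 high from x +30 to +80, flat common underside. Origin: centre of the underside; +x toward the head, +z up when in the cradle. It looks along its own -z, out of the head's underside; how it is turned about that line does not matter.
- window (a point): Centre of the dark red window on the underside of the scanner's head, 55 mm from the scanner's origin along +x, z = 0. Same axes as the scanner; it looks along -z.
- handle (a point): Where to grip the scanner: the centre of the handle, 10 mm from its origin along -x and 14 mm along +z, close to its centre of mass; the handle is 26 mm wide there and the cradle is open on both sides of it.
- cradle: Black scanner cradle, fixed, base 190 x 76 x 6 mm. Origin: centre of its underside; +x toward the head's end. Two rests, tops 30 mm up: tail (x -82 to -46, side walls 36 mm apart), head (x +28 to +87, walls 58 apart, end wall at 87); walls rise to 46 mm. x -46 to +28 is free for fingers. Scanner at home: window down, same axes as the cradle, its origin 30 mm above the cradle's.
- spare_a: Spare blue cassette 70 x 24 x 7 mm lying loose on the bench, origin under its centre. Leave it.
- spare_b: Another spare blue cassette, the same size. Leave it.
- bowl: Red plastic waste bowl, 180 mm across, 85 mm high, origin under its centre. Leave it.
- rack: White tube rack with capped tubes, 200 (x) x 80 (y) x 90 mm high, origin under its centre. Leave it.
Not all that is in view belongs to the job. Several things have the shape of the scanner; the one meant has the colours described above. Of the things that look like the cradle, the smaller one is meant.

How it is judged:
On the way, in this order (a step that is already met when the one before it is completed fails the run):
1. the carriage is pulled out to its stop (94 mm or more of its 100 mm) (value of joint carriage above 0.094 m), for 0.2 s.
2. the held scanner looks at the label: label centre within 12 mm of the window's line of sight each way, 45 to 115 mm off, square to within 0.21 rad, still (under 20 mm/s and 0.15 rad/s), for 1 s (value of joint carriage above 0.094 m and x of label in the frame of window between -0.012 and 0.012 m and y of label in the frame of window between -0.012 and 0.012 m and z of label in the frame of window between -0.115 and -0.045 m and angle between the z axis of scanner and the z axis of cassette, either way round below 0.21 rad and linear speed of scanner below 0.02 m/s and angular speed of scanner below 0.15 rad/s and contact force between the fingers and scanner above 0.5 N), for 1 s.
At the end, for the whole second after the job is handed in: the scanner lies released and still in its cradle, window down, head at the head end: window within 10 mm of home in each horizontal direction and 4 mm in height, level within 0.06 rad, lengthwise within 0.2 rad; the carriage is still out by 94 mm or more (value of joint carriage above 0.094 m and x of window in the frame of cradle between 0.045 and 0.065 m and y of window in the frame of cradle between -0.01 and 0.01 m and z of window in the frame of cradle between 0.026 and 0.034 m and angle between the z axis of scanner and the z axis of cradle, either way round below 0.06 rad and angle between the x axis of scanner and the x axis of cradle, either way round below 0.2 rad and linear speed of scanner below 0.01 m/s and contact force between the fingers and scanner below 0.1 N); the robot touches nothing.
It fails at once if the scanner touches the cassette (over 1 N) (contact force between scanner and cassette above 1 N).
It fails at once if the scanner is dropped (faster than 0.6 m/s while not in the fingers) (linear speed of scanner above 0.6 m/s and contact force between the fingers and scanner below 0.2 N).
It fails at once if a spare cassette, the bowl or the rack is moved by more than 20 mm (distance of any of spare_a, spare_b, bowl, rack from where it was at the start of the episode above 0.02 m).
It also fails if it takes over 67 s, if anything falls off the work surface, if the arm or the gripper's body presses on something with over 40 N, if the wrist force passes 120 N, or if a joint passes its speed limit or range.

## Robot

A 6-joint arm with a two-finger parallel gripper is mounted at the origin on the work surface. World frame = base frame: x ahead of the robot, y to its left, z up, the work surface at z = 0. Lengths are in m, angles in rad, forces in N, time in s.
With the tool pointing down it reaches from about 0.4 to 0.825 m from the base axis. Payload 7 kg.
Tool frame: the origin (TCP) lies midway between the tips of the shut fingers; the grasp point (between the pads) lies 19 mm behind it; z points along the fingers, y is the line along which they close (so a half turn about z gives the same grasp; the last joint's range is limited). The gripper opens to 88 mm and grips with 3 to 60 N. Pads are 19 mm wide; open, the fingers measure 130 mm over their backs; the gripper's body (78 mm by 193 mm) begins 47 mm behind the grasp point.
Start: joints at [-0.839, 0.359, 0.012, 0, -1.224, -0.288], TCP at [0.29, -0.61, 0.227] pointing down, gripper open.
Joint ranges: [-3.07, 3.07], [-1.43, 2.12], [-1.02, 1.25], [-3.03, 1.67], [-3.05, -0], [-3.03, 3.03]. Speed limits (rad/s): [2.39, 2.39, 3.01, 3.14, 3.14, 3.14].

## Interface

Orientations are given as [roll, pitch, yaw] about the fixed x, y, z axes, in that order (R = Rz(yaw) Ry(pitch) Rx(roll)).
In Python, from station import telemetry, eyes, ticket, recognise, trace gives the robot as it stands. The module is installed in compiled form; this text tells all that it offers.
- The arm moves only by the tool servo_tool, never from a script. Its argument "series" is a list that holds one entry, the list of rows, each a list of 4 numbers: the shift along the tool's x, y, z in mm, then the turn about the tool's z in rad. In form: [[[x, y, z, roll], ...]]. A call has exactly 10 rows; each row shifts and turns the commanded pose from where the row before left it, along the tool's axes as they then stand; what a row does not reach is not made up. A row lasts 1/12 s, in which the tool goes at most 41.7 mm and 7.16 degrees, less where a joint would pass 70% of its speed; a pose out of reach is approached as far as the arm can. A call is refused whole if a number of a shift passes 41.7 or a number of a turn 0.125, either way. A call with a gripper value outside its range is refused whole. "claw" is the gripper's target within -1 to 1 (shut at 1, half-way at 0, fully open at -1), set as the call begins (left out, the last holds). The fingers move at their own pace and stop on an object; "grip_force" is the grip in N (left out, the last holds). Time passes only in rows, so rows that do not move let the fingers close, or fill a call up. It gives the time, the measured TCP pose, the force, the opening and the grip force at its end, in the units of the state.
- telemetry.get_state(): the state, without advancing time (a new reading comes with each control period).
- eyes.grab_frame(name): name is "side" or "top"; returns the picture (420x560x3 uint8, red, green, blue); there is no depth.
- eyes.calibration(name): a dict with "mtx" (3x3 intrinsics, pixels), "k1" (the pictures are not rectified: a ray, as slopes to the right and down, at radius r is drawn at 1 + k1 r^2 times it, then the intrinsics apply), "rvec" (rotation vector, rad) and "tvec" (3), from world to camera coordinates, as OpenCV has them. Camera axes: x right, y down, z forward; pixel columns grow to the right and rows downward; lengths in m; the calibration is good to about 2 mm. A picture is of the moment at which its call begins. calibration takes no time and is no camera call.
- ticket.job_done(): hands the job in; it is judged then, once.
Trained networks look in the newest picture that a camera, given by its name, has taken for a name from the list of things; names that differ only in an ending like _2 or _b are one class to them, and where a whole thing is asked for, a point or a joint stands for the part that bears it (a point fixed in the world has none). Each returns a list of dicts, best first, with "conf" (0 to 1); they miss things now and then, are a little off and sometimes report something else, mostly with a low value. They report only what shows in the picture. A call takes as long as a camera call. They do not tell look-alikes from the thing itself.
- recognise(camera, name): "position" ([x, y, z] in m, in world coordinates, good to about 4 mm: the middle of the surface that is visible of it).
- trace(camera, name): "mask" (420x560 bool, what is visible of it).
The state is a dict: "t": time; "q": joint angles; "qd": joint speeds; "joint_efforts": joint torques, N m; "eef_pos": TCP position; "ee_rot": TCP orientation; "force": force on the tool from outside, world axes, zero at the start; "moment": the same for the moment, N m; "width": finger opening in m; "gripper_force": force on a finger pad.
Only numpy, scipy, OpenCV 4.12 (cv2) and the standard library are available. Lean on these libraries where they do the work, as an engineer would, in place of code of your own. Each camera call takes 0.05 s, during which the arm holds its last target. There are 200 camera calls.

## Working session

There is one attempt and no reset: what is moved stays moved. The work goes in short steps, Python scripts to look and compute and a tool call to move; the robot and the scene stay as the last step left them, time stands still between calls to the robot, and variables do not carry over. Pictures are saved under pics/ and viewed, at most 10 in all, crops included, and the job is handed in when it is done.

Besides the shell and the picture viewer there is one more tool, called by a JSON object that holds its "op" and its "data". servo_tool: Moves the arm, as the interface text tells. Its arguments: {"type":"object","properties":{"series":{"type":"array"},"claw":{"type":"number"},"grip_force":{"type":"number"}},"required":["series"]}

```bash
mkdir -p pics; cat > h.py <<'E'
import numpy as np, cv2
from station import telemetry, eyes, ticket, recognise, trace
def ray(cam,uv):
    c=eyes.calibration(cam);K=np.array(c["mtx"]);R,_=cv2.Rodrigues(np.array(c["rvec"],float));t=np.array(c["tvec"],float).ravel()
    d=np.array([c["k1"],0,0,0,0],float)
    p=cv2.undistortPoints(np.array(uv,float).reshape(-1,1,2),K,d).reshape(-1,2)
    dirs=np.c_[p,np.ones(len(p))]@R
    return -R.T@t,dirs
def at_z(cam,uv,z):
    o,d=ray(cam,uv); s=(z-o[2])/d[:,2]; return o+d*s[:,None]
def proj(cam,P):
    c=eyes.calibration(cam)
    return cv2.projectPoints(np.array(P,float).reshape(-1,1,3),np.array(c["rvec"],float),np.array(c["tvec"],float),np.array(c["mtx"]),np.array([c["k1"],0,0,0,0],float))[0].reshape(-1,2)
def save(cam,name):
    im=eyes.grab_frame(cam); cv2.imwrite(f"pics/{name}.png",im[:,:,::-1]); return im
E
python3 - <<'E'
from h import *
a=save("top","t0");b=save("side","s0")
for c in("top","side"):
    for n in("grip_post","scanner","cradle","label","reader","handle"):
        r=recognise(c,n); print(c,n,[(np.round(x["position"],3).tolist(),round(x["conf"],2),proj(c,x["position"]).round().tolist()[0]) for x in r[:5]])
    o,_=ray(c,[[280,210]]);print(o)
print(telemetry.get_state())
E
```

```text
top grip_post [([0.594, -0.255, 0.017], 0.88, [349.0, 189.0]), ([0.327, 0.491, 0.03], 0.61, [114.0, 269.0])]
top scanner [([0.617, 0.373, 0.028], 0.69, [155.0, 180.0]), ([0.648, 0.226, 0.061], 0.63, [199.0, 168.0])]
top cradle [([0.716, -0.002, 0.006], 0.96, [271.0, 153.0]), ([0.617, 0.213, 0.0], 0.6, [206.0, 182.0]), ([0.594, -0.256, 0.016], 0.46, [349.0, 189.0])]
top label [([0.452, 0.025, 0.008], 0.21, [262.0, 232.0])]
top reader [([0.668, -0.274, 0.086], 0.91, [357.0, 161.0]), ([0.416, -0.03, 0.008], 0.32, [279.0, 243.0])]
top handle [([0.621, 0.38, 0.029], 0.59, [153.0, 179.0]), ([0.637, 0.228, 0.059], 0.56, [199.0, 172.0]), ([0.457, 0.021, 0.007], 0.36, [263.0, 231.0])]
[ 0.23113428 -0.01345682  1.56485832]
side grip_post [([0.593, -0.249, 0.026], 0.74, [274.0, 169.0])]
side scanner [([0.614, 0.389, 0.026], 0.98, [185.0, 337.0]), ([0.644, 0.236, 0.053], 0.77, [198.0, 273.0])]
side cradle [([0.728, 0.013, 0.027], 0.91, [201.0, 215.0]), ([0.62, 0.258, 0.004], 0.82, [206.0, 296.0])]
side label []
side reader [([0.664, -0.238, 0.072], 0.72, [250.0, 154.0])]
side handle [([0.622, 0.389, 0.028], 0.84, [181.0, 336.0]), ([0.639, 0.24, 0.058], 0.69, [199.0, 273.0])]
[0.2777696  0.89818946 0.86222514]
{'t': 0.7, 'q': array([-8.38889191e-01,  3.58520039e-01,  1.18979160e-02, -4.71328573e-06,
       -1.22411120e+00, -2.88112410e-01]), 'qd': array([ 7.13109710e-04, -2.21067806e-03,  4.21266992e-04, -1.68905322e-03,
        1.81082244e-05, -5.47566074e-04]), 'joint_efforts': array([ 3.61460778e-03, -5.82160091e+01,  2.93251222e+01,  7.00124413e+00,
        1.24871681e-02, -1.12264800e-06]), 'eef_pos': array([ 0.28980182, -0.60958943,  0.22661123]), 'ee_rot': array([-3.14153351e+00,  2.21514369e-05, -2.69779953e+00]), 'force': array([-0.02073125,  0.56422186, -1.06418098]), 'moment': array([-0.01519347,  0.0053399 , -0.03754385]), 'gripper_force': 0.0, 'width': 0.08745789241524166}
```

```bash
python3 -c "
import cv2,numpy as np
a=cv2.imread('pics/t0.png');b=cv2.imread('pics/s0.png')
print(a.shape)"
```

```text
(420, 560, 3)
```

View pics/t0.png

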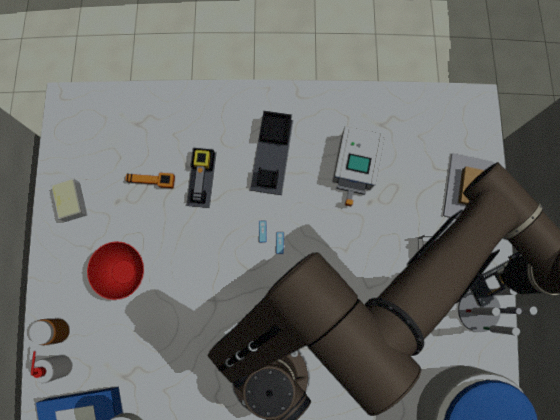

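View pics/s0.png

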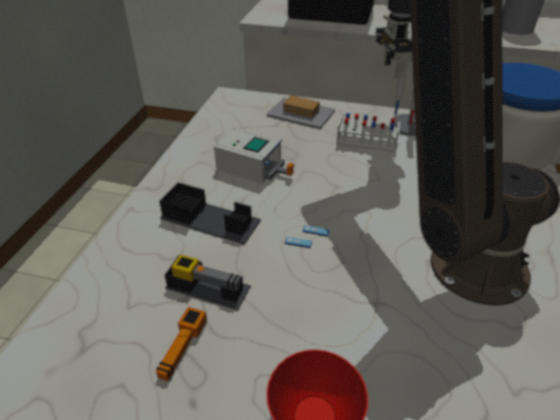

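Scene: the wanted scanner (grey handle, yellow head) is at top (201,175), in the small cradle at (201,178). Look-alikes are the orange scanner at (152,180) and the large empty cradle at (271,153). Reader is at (357,158) with its post at (349,201). The spares are at (263,231) and (280,242).

```bash
python3 - <<'E'
from h import *
im=cv2.imread('pics/t0.png')
a=cv2.resize(im[140:215,175:235],None,fx=6,fy=6,interpolation=cv2.INTER_CUBIC)
b=cv2.resize(im[120:215,325:390],None,fx=6,fy=6,interpolation=cv2.INTER_CUBIC)
o=np.zeros((570,760,3),np.uint8);o[:450,:360]=a;o[:570,365:755]=b
cv2.imwrite('pics/c0.png',o)
def hull(cam,n,sel):
    eyes.grab_frame(cam)
    for r in trace(cam,n):
        m=r["mask"].astype(np.uint8);ys,xs=np.nonzero(m)
        rect=cv2.minAreaRect(np.c_[xs,ys].astype(np.float32))
        print(cam,n,round(r["conf"],2),m.sum(),np.round(cv2.boxPoints(rect),1).tolist())
for n in("reader","scanner","cradle","grip_post"):
    hull("top",n,0)
E
```

```text
top reader 0.62 2687 [[326.70001220703125, 200.6999969482422], [342.6000061035156, 125.0], [385.5, 134.0], [369.5, 209.6999969482422]]
top scanner 0.7 508 [[126.0, 173.0], [174.0, 173.0], [174.0, 188.0], [126.0, 188.0]]
top scanner 0.65 564 [[188.0, 199.0], [195.10000610351562, 149.39999389648438], [210.60000610351562, 151.6999969482422], [203.5, 201.1999969482422]]
top cradle 0.8 2569 [[249.39999389648438, 189.6999969482422], [261.8999938964844, 109.5999984741211], [294.29998779296875, 114.5999984741211], [281.79998779296875, 194.6999969482422]]
top cradle 0.58 936 [[184.8000030517578, 205.5], [192.1999969482422, 147.3000030517578], [217.1999969482422, 150.5], [209.8000030517578, 208.6999969482422]]
top grip_post 0.69 432 [[330.6000061035156, 186.0], [351.3999938964844, 168.1999969482422], [369.0, 188.6999969482422], [348.20001220703125, 206.60000610351562]]
```

View pics/c0.png

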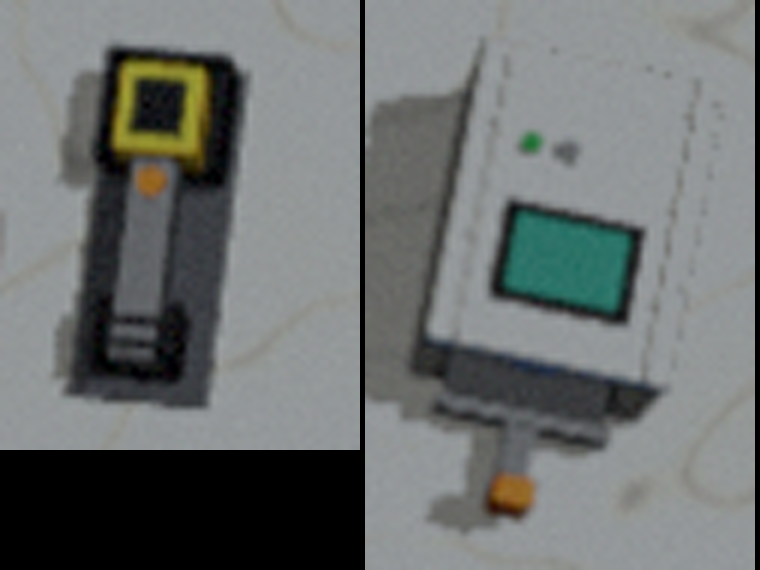

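```bash
python3 - <<'E'
from h import *
L=lambda p:(175+p[0]/6-.4,140+p[1]/6-.4)
Rr=lambda p:(325+(p[0]-365)/6-.4,120+p[1]/6-.4)
f=at_z("top",[Rr((427,340)),Rr((660,387)),Rr((485,40))],.088)
print("roof",f.round(4),np.linalg.norm(f[1]-f[0]),np.linalg.norm(f[2]-f[0]))
d=f[0]-f[1];print("yaw",np.arctan2(-d[0],d[1])," side yaw",np.arctan2(*(f[2]-f[0])[[1,0]]))
p=at_z("top",[Rr((512,488))],.052)[0];print("post",p)
s=at_z("top",[Rr((513,203)),Rr((643,228)),Rr((493,295)),Rr((626,322))],.089)
print("screen yaw",[np.arctan2(-(s[i]-s[j])[0],(s[i]-s[j])[1]) for i,j in((0,1),(2,3))],[np.arctan2(*(s[i]-s[j])[[1,0]]) for i,j in((0,2),(1,3))])
fm=(f[0]+f[1])/2
y=np.arctan2(-d[0],d[1]);ex=np.array([np.cos(y),np.sin(y)]);print("post in reader rel front",(p-fm)[:2]@ex,(p-fm)[:2]@[-ex[1],ex[0]])
b=at_z("top",[L((70,392)),L((208,405))],.006);print("cradle tail edge",b.round(4),np.linalg.norm(b[1]-b[0]))
d=b[0]-b[1];print("yaw",np.arctan2(-d[0],d[1]))
h=at_z("top",[L((160,107))],.066)[0];t=at_z("top",[L((133,340)),L((151,181)),L((114,315)),L((161,315)),L((177,165)),L((126,160))],.058)
hh=at_z("top",[L((121,60)),L((207,66)),L((197,165)),L((113,153))],.066)
print(h,t.round(4));print("head corners",hh.round(4),hh.mean(0))
v=h-t[0];print("scan yaw",np.arctan2(v[1],v[0]))
E
```

```text
roof [[ 0.6168 -0.2017  0.088 ]
 [ 0.5926 -0.3228  0.088 ]
 [ 0.7816 -0.2363  0.088 ]] 0.12345690858200233 0.1684133832982062
yaw -0.19717520738850355  side yaw -0.20665965366483072
post [ 0.54609724 -0.2496993   0.052     ]
screen yaw [np.float64(-0.18725462816911373), np.float64(-0.19828461464650285)] [np.float64(-0.23243723777978054), np.float64(-0.20855056189226887)]
post in reader rel front -0.05988544167883643 0.0008347856835478019
cradle tail edge [[0.5399 0.2726 0.006 ]
 [0.5331 0.1973 0.006 ]] 0.07564182114178832
yaw -0.09057787237339654
[0.682403   0.21971101 0.066     ] [[0.5576 0.2308 0.058 ]
 [0.6439 0.2243 0.058 ]
 [0.571  0.2413 0.058 ]
 [0.5711 0.2165 0.058 ]
 [0.6528 0.2107 0.058 ]
 [0.6555 0.2381 0.058 ]]
head corners [[0.7085 0.2416 0.066 ]
 [0.7051 0.1954 0.066 ]
 [0.6505 0.1989 0.066 ]
 [0.6571 0.2438 0.066 ]] [0.68030041 0.21992828 0.066     ]
scan yaw -0.0886707922485395
```

```bash
cat >> h.py <<'E'
def plan(target=None,yaw=None,n=10):
    "rows in tool axes from the present pose to target xyz (m), yaw (turned about the vertical)"
    s=telemetry.get_state();p=np.array(s["eef_pos"]);y0=s["ee_rot"][2]
    yaw=y0 if yaw is None else yaw; dy=(yaw-y0+np.pi)%(2*np.pi)-np.pi
    d=(np.array(target)-p)/n*1000; out=[]
    for k in range(n):
        a=y0+dy*k/n; c,q=np.cos(a),np.sin(a)
        out.append([round(float(d[0]*c+d[1]*q),1),round(float(d[0]*q-d[1]*c),1),round(float(-d[2]),1),round(float(-dy/n),4)])
    print(out)
E
python3 -c "
from h import *
plan([.52,-.30,.2],-.2-np.pi)"
```

```text
[[-34.1, 18.1, 2.7, 0.0644], [-32.8, 20.2, 2.7, 0.0644], [-31.5, 22.3, 2.7, 0.0644], [-30.0, 24.3, 2.7, 0.0644], [-28.4, 26.2, 2.7, 0.0644], [-26.6, 27.9, 2.7, 0.0644], [-24.8, 29.6, 2.7, 0.0644], [-22.8, 31.1, 2.7, 0.0644], [-20.8, 32.5, 2.7, 0.0644], [-18.6, 33.8, 2.7, 0.0644]]
```

{"op": "servo_tool", "data": {"series": [[[-34,18,3,0.064],[-33,20,3,0.064],[-31,22,3,0.064],[-30,24,3,0.064],[-28,26,3,0.065],[-27,28,3,0.065],[-25,30,3,0.065],[-23,31,3,0.064],[-21,32,3,0.064],[-19,34,2,0.064]]], "claw": -0.2, "grip_force": 30}}

```text
t: 1.93
eef_pos: [0.5216, -0.2993, 0.1976]
ee_rot: [-3.142, 0.0, 2.939]
force: [0.9, -0.8, -0.4]
width: 0.0524
gripper_force: 0.0
```

```bash
python3 -c "
from h import *
plan([.546,-.25,.12],-.2-np.pi)
eyes.grab_frame('top');eyes.grab_frame('side')
print(recognise('side','grip_post')[:2],recognise('top','grip_post')[:1])"
```

```text
[[-1.4, 5.3, 7.8, -0.0002], [-1.4, 5.3, 7.8, -0.0002], [-1.4, 5.3, 7.8, -0.0002], [-1.4, 5.3, 7.8, -0.0002], [-1.4, 5.3, 7.8, -0.0002], [-1.4, 5.3, 7.8, -0.0002], [-1.4, 5.3, 7.8, -0.0002], [-1.4, 5.3, 7.8, -0.0002], [-1.4, 5.3, 7.8, -0.0002], [-1.4, 5.3, 7.8, -0.0002]]
[{'position': [0.5915, -0.2492, 0.0253], 'conf': 0.81}] []
```

{"op": "servo_tool", "data": {"series": [[[-2,7,10,0],[-2,7,10,0],[-2,7,10,0],[-2,7,10,0],[-2,7,10,0],[-2,7,10,0],[-2,7,10,0],[0,4,8,0],[0,0,0,0],[0,0,0,0]]]}}

```text
t: 2.97
eef_pos: [0.5449, -0.2516, 0.119]
ee_rot: [-3.141, -0.001, 2.943]
force: [-0.1, -0.1, 0.3]
width: 0.053
gripper_force: 0.0
```

```bash
python3 - <<'E'
from h import *
im=save("side","s1")
hsv=cv2.cvtColor(im,cv2.COLOR_RGB2HSV)
m=cv2.inRange(hsv,(5,140,80),(20,255,255)); m[:120]=0;m[200:]=0;m[:,:255]=0;m[:,330:]=0
ys,xs=np.nonzero(m);print(len(xs),xs.min(),xs.max(),ys.min(),ys.max(),xs.mean(),ys.mean())
for z in(.035,.04): print(at_z("side",[(xs.mean(),ys.mean())],z))
s=telemetry.get_state();print(s["eef_pos"])
c=im[110:220,220:340];cv2.imwrite("pics/c1.png",cv2.resize(c,None,fx=5,fy=5)[:,:,::-1])
E
```

```text
30 287 292 164 174 289.3 167.7
[[ 0.54429225 -0.25193526  0.035     ]]
[[ 0.54268131 -0.24498356  0.04      ]]
[ 0.54518742 -0.25187239  0.11966006]
```

View pics/c1.png

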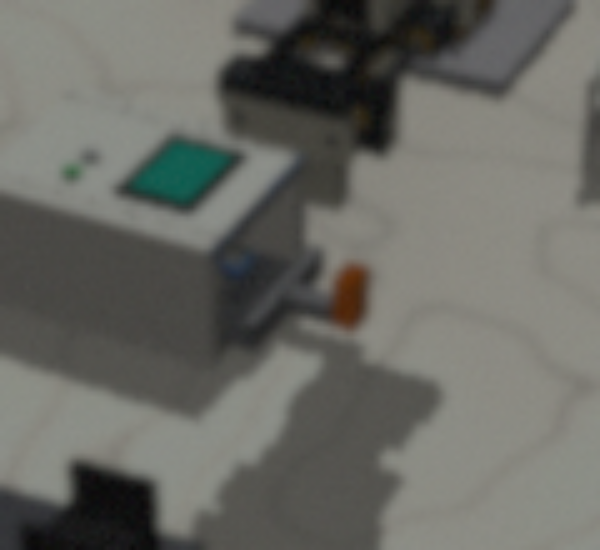

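The crop shows the orange post at side pixel (290,169), with the jaws above it. Both cameras put it near (0.545,-0.250), so I'll go down and grip.

{"op": "servo_tool", "data": {"series": [[[0,1,13,0],[0,0,13,0],[0,0,13,0],[0,0,13,0],[0,0,13,0],[0,0,13,0],[0,0,10,0],[0,0,6,0],[0,0,0,0],[0,0,0,0]]]}}

```text
t: 3.85
eef_pos: [0.5454, -0.2511, 0.0258]
ee_rot: [-3.141, 0.0, 2.942]
force: [-0.0, -0.8, 0.4]
width: 0.0526
gripper_force: 0.0
```

{"op": "servo_tool", "data": {"series": [[[0,0,0,0],[0,0,0,0],[0,0,0,0],[0,0,0,0],[0,0,0,0],[0,0,0,0],[0,0,0,0],[0,0,0,0],[0,0,0,0],[0,0,0,0]]], "claw": 1, "grip_force": 30}}

```text
t: 4.68
eef_pos: [0.5456, -0.2499, 0.0258]
ee_rot: [3.141, 0.001, 2.942]
force: [-0.3, 5.6, 3.4]
width: 0.0217
gripper_force: 30.0
```

{"op": "servo_tool", "data": {"series": [[[4,0,0,0],[8,0,0,0],[9,0,0,0],[9,0,0,0],[9,0,0,0],[9,0,0,0],[9,0,0,0],[9,0,0,0],[8,0,0,0],[4,0,0,0]]]}}

```text
t: 5.52
eef_pos: [0.4711, -0.2339, 0.0259]
ee_rot: [3.139, 0.005, 2.942]
force: [9.1, 11.8, -7.0]
width: 0.0219
gripper_force: 30.0
```

{"op": "servo_tool", "data": {"series": [[[2,0,0,0],[2,0,0,0],[2,0,0,0],[2,0,0,0],[2,0,0,0],[2,0,0,0],[1,0,0,0],[0,0,0,0],[0,0,0,0],[0,0,0,0]]]}}

```text
t: 6.35
eef_pos: [0.4592, -0.2313, 0.0259]
ee_rot: [3.139, 0.005, 2.942]
force: [8.6, 12.8, -4.2]
width: 0.0219
gripper_force: 30.0
```

{"op": "servo_tool", "data": {"series": [[[1,0,0,0],[1,0,0,0],[1,0,0,0],[1,0,0,0],[1,0,0,0],[1,0,0,0],[0,0,0,0],[0,0,0,0],[0,0,0,0],[0,0,0,0]]]}}

```text
t: 7.18
eef_pos: [0.4584, -0.2311, 0.0261]
ee_rot: [3.139, 0.014, 2.944]
force: [23.0, 4.7, -23.4]
width: 0.0219
gripper_force: 30.0
```

{"op": "servo_tool", "data": {"series": [[[-2,0,0,0],[-1,0,0,0],[0,0,0,0],[0,0,0,0],[0,0,0,0],[0,0,-10,0],[0,0,-20,0],[0,0,-30,0],[0,0,-35,0],[0,0,-35,0]]], "claw": -0.2}}

```text
t: 8.02
eef_pos: [0.4521, -0.2323, 0.1576]
ee_rot: [-3.141, -0.001, 2.942]
force: [1.5, -0.9, -0.5]
width: 0.0525
gripper_force: 0.0
```

```bash
python3 - <<'E'
from h import *
plan([.636,.2248,.16],-.085-np.pi,20)
E
```

```text
[[-4.5, 24.2, -0.1, -0.0057], [-4.6, 24.2, -0.1, -0.0057], [-4.8, 24.2, -0.1, -0.0057], [-4.9, 24.1, -0.1, -0.0057], [-5.0, 24.1, -0.1, -0.0057], [-5.2, 24.1, -0.1, -0.0057], [-5.3, 24.1, -0.1, -0.0057], [-5.5, 24.0, -0.1, -0.0057], [-5.6, 24.0, -0.1, -0.0057], [-5.7, 24.0, -0.1, -0.0057], [-5.9, 23.9, -0.1, -0.0057], [-6.0, 23.9, -0.1, -0.0057], [-6.1, 23.9, -0.1, -0.0057], [-6.3, 23.8, -0.1, -0.0057], [-6.4, 23.8, -0.1, -0.0057], [-6.5, 23.8, -0.1, -0.0057], [-6.7, 23.7, -0.1, -0.0057], [-6.8, 23.7, -0.1, -0.0057], [-7.0, 23.6, -0.1, -0.0057], [-7.1, 23.6, -0.1, -0.0057]]
```

{"op": "servo_tool", "data": {"series": [[[-4,20,0,-0.006],[-5,27,0,-0.006],[-5,27,0,-0.006],[-5,27,0,-0.006],[-5,27,0,-0.006],[-6,27,0,-0.006],[-6,27,0,-0.006],[-6,27,0,-0.006],[-6,27,0,-0.006],[-6,27,0,-0.006]]]}}

```text
t: 8.85
eef_pos: [0.5513, 0.0188, 0.1566]
ee_rot: [3.141, 0.001, 3.003]
force: [0.5, -0.2, -0.3]
width: 0.0524
gripper_force: 0.0
```

{"op": "servo_tool", "data": {"series": [[[-6,27,0,-0.006],[-6,27,0,-0.006],[-6,27,0,-0.006],[-7,27,0,-0.006],[-7,27,0,-0.006],[-7,27,0,-0.006],[-7,24,0,-0.006],[-7,16,0,-0.006],[-7,8,0,-0.006],[-5,4,0,-0.003]]]}}

```text
t: 9.68
eef_pos: [0.6413, 0.2237, 0.1559]
ee_rot: [-3.142, 0.0, 3.061]
force: [0.5, 0.4, -0.2]
width: 0.0527
gripper_force: 0.0
```

```bash
python3 - <<'E'
from h import *
im=save("top","t2");sd=save("side","s2")
s=telemetry.get_state();print(s["eef_pos"],s["ee_rot"])
plan([.636,.2248,.16],-.085-np.pi,10)
# predicted label/cassette
yaw=-.212;ex=np.array([np.cos(yaw),np.sin(yaw),0]);ey=np.array([-ex[1],ex[0],0]);O=np.array([.5562,-.2519,0])
lab=O-.0164*ex+[0,0,.0422]
print(lab,proj("top",lab),proj("side",lab))
for c in("top","side"):
    for n in("label","cassette","grip_post"): print(c,n,[(np.round(r["position"],4).tolist(),round(r["conf"],2)) for r in recognise(c,n)[:3]])
u,v=proj("top",lab)[0].astype(int);u2,v2=proj("side",lab)[0].astype(int)
o=np.zeros((500,800,3),np.uint8)
o[:480,:400]=cv2.resize(im[v-35:v+25,u-25:u+25],(400,480),interpolation=cv2.INTER_CUBIC)
o[:480,400:]=cv2.resize(sd[v2-30:v2+30,u2-25:u2+25],(400,480),interpolation=cv2.INTER_CUBIC)
print(u,v,u2,v2);cv2.imwrite("pics/c2.png",o[:,:,::-1])
E
```

```text
[0.64127194 0.22260472 0.15555187] [-3.14130766e+00 -2.44067383e-04  3.05925468e+00]
[[0.5, 0.2, -0.4, 0.0003], [0.5, 0.2, -0.4, 0.0003], [0.5, 0.2, -0.4, 0.0003], [0.5, 0.2, -0.4, 0.0003], [0.5, 0.2, -0.4, 0.0003], [0.5, 0.2, -0.4, 0.0003], [0.5, 0.2, -0.4, 0.0003], [0.5, 0.2, -0.4, 0.0003], [0.5, 0.2, -0.4, 0.0003], [0.5, 0.2, -0.4, 0.0003]]
[ 0.54016716 -0.24844919  0.0422    ] [[348.29050319 203.38605961]] [[290.37727742 166.59321283]]
top label [([0.564, -0.2485, 0.0496], 0.62), ([0.5498, -0.2457, 0.0106], 0.41)]
top cassette [([0.5608, -0.2535, 0.0508], 0.45)]
top grip_post [([0.5481, -0.2468, 0.0111], 0.59)]
side label [([0.5517, -0.2368, 0.0165], 0.26)]
side cassette [([0.5548, -0.2448, 0.0446], 0.71)]
side grip_post [([0.552, -0.2371, 0.0165], 0.67)]
348 203 290 166
```

View pics/c2.png

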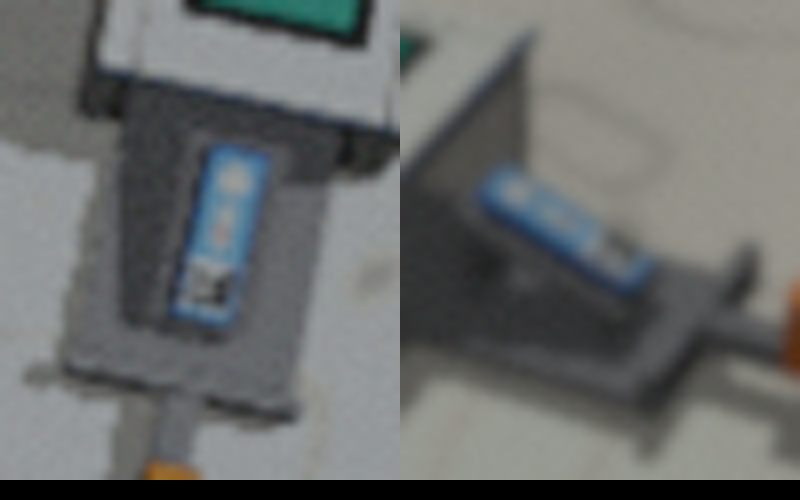

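The crop shows the carriage fully out and the label at top (348.6,203.9) and side (291.5,167.3), about a pixel from where I predicted it. Next I'll go down on the handle.

{"op": "servo_tool", "data": {"series": [[[2,1,10,0],[2,1,16,0],[1,0,16,0],[0,0,16,0],[0,0,16,0],[0,0,16,0],[0,0,16,0],[0,0,14,0],[0,0,8,0],[0,0,3,0]]], "claw": -0.25}}

```text
t: 10.92
eef_pos: [0.6349, 0.2246, 0.0225]
ee_rot: [-3.14, -0.002, 3.059]
force: [-0.8, 0.3, -0.7]
width: 0.0549
gripper_force: 0.0
```

{"op": "servo_tool", "data": {"series": [[[0,0,0,0],[0,0,0,0],[0,0,0,0],[0,0,0,0],[0,0,0,0],[0,0,0,0],[0,0,0,0],[0,0,0,0],[0,0,0,0],[0,0,0,0]]], "claw": 1, "grip_force": 3}}

```text
t: 11.75
eef_pos: [0.6365, 0.2257, 0.0251]
ee_rot: [3.141, 0.001, 3.06]
force: [0.3, 1.2, 4.3]
width: 0.0258
gripper_force: 3.0
```

{"op": "servo_tool", "data": {"series": [[[0,0,-2,0],[0,0,-3,0],[0,0,-3,0],[1,0,-3,0],[1,0,-4,0],[1,0,-4,0],[1,0,-4,0],[1,0,-4,0],[1,0,-2,0],[0,0,0,0]]]}}

```text
t: 12.58
eef_pos: [0.6302, 0.226, 0.0544]
ee_rot: [3.141, 0.001, 3.06]
force: [0.0, -0.8, -2.8]
width: 0.0259
gripper_force: 3.0
```

```bash
python3 - <<'E'
from h import *
sd=save("side","s3");im=save("top","t3")
s=telemetry.get_state();print(s["eef_pos"],s["force"],s["moment"])
o=np.zeros((560,800,3),np.uint8)
o[:560,:]=cv2.resize(sd[230:314,150:270],(800,560),interpolation=cv2.INTER_CUBIC)
cv2.imwrite("pics/c3.png",o[:,:,::-1])
E
```

```text
[0.63004769 0.22586518 0.05368156] [ 1.17675971 -0.18094343 -2.18116913] [-0.06958944 -0.05201933 -0.01295452]
```

View pics/c3.png

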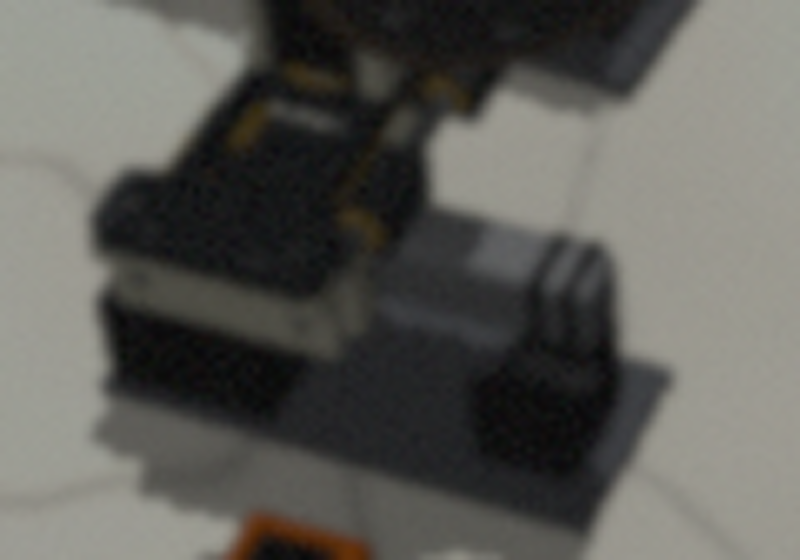

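```bash
cat >> h.py <<'E'
def scan_pts(g,yaw,th,P,gx=.008):
    "scanner points P (scanner frame) given grasp point g, yaw, head-up tilt th"
    from scipy.spatial.transform import Rotation as Ro
    R=Ro.from_euler('ZY',[yaw,-th]).as_matrix()
    return np.array(g)+(np.atleast_2d(P)-[gx,0,.014])@R.T
E
python3 - <<'E'
from h import *
g=[.630,.226,.0735]
for th in(0,.17,.35):
    q=proj("side",scan_pts(g,-.085,th,[[-.08,.013,.028],[-.08,-.013,.028],[-.08,.013,0],[-.03,.013,.028],[-.03,.013,0]]))
    print(th,[[((a-150)/.15).round(),((b-230)/.15).round()] for a,b in q])
E
```

```text
0 [[np.float64(579.0), np.float64(295.0)], [np.float64(610.0), np.float64(240.0)], [np.float64(584.0), np.float64(351.0)], [np.float64(442.0), np.float64(258.0)], [np.float64(449.0), np.float64(314.0)]]
0.17 [[np.float64(585.0), np.float64(326.0)], [np.float64(615.0), np.float64(271.0)], [np.float64(577.0), np.float64(377.0)], [np.float64(449.0), np.float64(272.0)], [np.float64(443.0), np.float64(324.0)]]
0.35 [[np.float64(583.0), np.float64(356.0)], [np.float64(613.0), np.float64(302.0)], [np.float64(562.0), np.float64(400.0)], [np.float64(452.0), np.float64(287.0)], [np.float64(433.0), np.float64(332.0)]]
```

The scanner was lifted level: the 3 N grip doesn't let it droop. I'll tilt it against the tail rest's walls instead. They're 36 mm apart and the head is 46 mm wide, so the head rests on them at 46 mm and the tail goes down to the bench, which gives a tilt of about 0.335 rad.

{"op": "servo_tool", "data": {"series": [[[0,0,-8,0],[0,0,-13,0],[0,0,-13,0],[0,0,-6,0],[10,0,0,0],[20,0,0,0],[25,0,0,0],[25,0,0,0],[25,0,0,0],[20,0,0,0]]], "grip_force": 15}}

```text
t: 13.52
eef_pos: [0.503, 0.2355, 0.0929]
ee_rot: [-3.141, -0.001, 3.059]
force: [0.1, 0.1, -1.8]
width: 0.0259
gripper_force: 15.0
```

{"op": "servo_tool", "data": {"series": [[[9,0,0,0],[2,0,0,0],[0,0,8,0],[0,0,12,0],[0,0,12,0],[0,0,8,0],[0,0,4,0],[0,0,0,0],[0,0,0,0],[0,0,0,0]]]}}

```text
t: 14.35
eef_pos: [0.4951, 0.2372, 0.0499]
ee_rot: [3.141, 0.001, 3.059]
force: [0.4, 0.2, -2.3]
width: 0.0257
gripper_force: 15.0
```

{"op": "servo_tool", "data": {"series": [[[0,0,0,0],[0,0,3,0],[0,0,3,0],[0,0,4,0],[0,0,4,0],[0,0,3,0],[0,0,3,0],[0,0,3,0],[0,0,2,0],[0,0,0,0]]], "grip_force": 4}}

```text
t: 15.18
eef_pos: [0.4945, 0.2369, 0.0242]
ee_rot: [-3.141, -0.0, 3.06]
force: [-0.5, 1.6, -0.5]
width: 0.0257
gripper_force: 4.0
```

```bash
python3 - <<'E'
from h import *
sd=save("side","s4")
s=telemetry.get_state();print(s["eef_pos"],s["force"],s["moment"])
u,v=proj("side",s["eef_pos"])[0].astype(int);print(u,v)
x0,y0=u-60,v-50
im=cv2.resize(sd[y0:y0+84,x0:x0+120],(800,560),interpolation=cv2.INTER_CUBIC)
g=s["eef_pos"]+[0,0,.019]
for th,col in((0,(255,0,0)),(.335,(0,255,0))):
    q=proj("side",scan_pts(g,-.085,th,[[-.08,.013,.028],[-.08,.013,0],[.03,.013,0],[.03,.023,0],[.08,.023,0],[.08,.023,.036],[.03,.023,.036]]))
    cv2.polylines(im,[((q-[x0,y0])/.15).astype(np.int32)],True,col,1)
cv2.imwrite("pics/c4.png",im[:,:,::-1])
E
```

```text
[0.49456364 0.23694004 0.02437271] [-0.99106345  0.36457968 -2.7219175 ] [-0.05763163 -0.01175002  0.00333755]
260 293
```

View pics/c4.png

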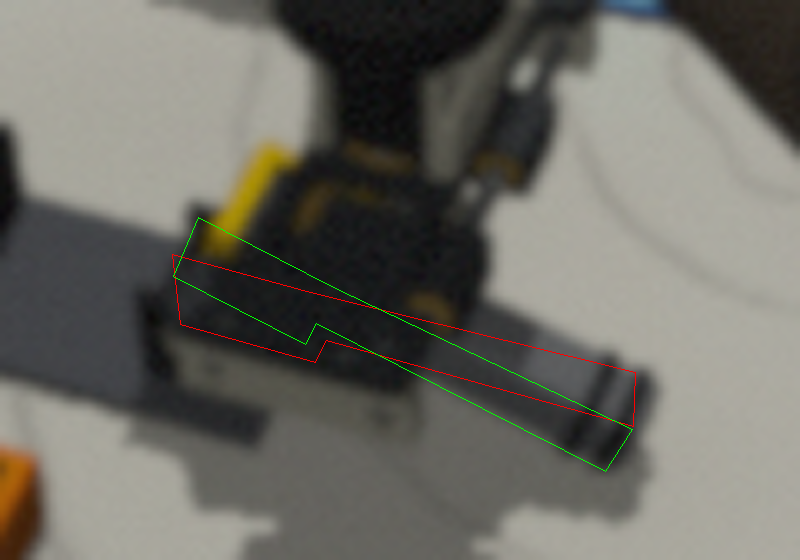

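{"op": "servo_tool", "data": {"series": [[[0,0,1,0],[0,0,1,0],[0,0,1,0],[0,0,1,0],[0,0,1,0],[0,0,1,0],[0,0,0,0],[0,0,0,0],[0,0,0,0],[0,0,0,0]]]}}

```text
t: 16.07
eef_pos: [0.4952, 0.237, 0.0193]
ee_rot: [3.141, 0.001, 3.06]
force: [0.9, -1.7, 6.2]
width: 0.0261
gripper_force: 4.0
```

{"op": "servo_tool", "data": {"series": [[[0,0,0,0],[0,0,0,0],[0,0,0,0],[0,0,0,0],[0,0,-5,0],[0,0,-20,0],[0,0,-30,0],[0,0,-30,0],[0,0,-25,0],[0,0,-10,0]]], "grip_force": 40}}

```text
t: 16.9
eef_pos: [0.4959, 0.2381, 0.1424]
ee_rot: [3.138, 0.004, 3.06]
force: [0.7, 0.8, -0.7]
width: 0.0257
gripper_force: 40.0
```

```bash
python3 - <<'E'
from h import *
sd=save("side","s5")
s=telemetry.get_state();print(s["eef_pos"],s["force"],s["moment"])
u,v=proj("side",s["eef_pos"])[0].astype(int)
x0,y0=u-60,v-55;print(x0,y0)
im=cv2.resize(sd[y0:y0+84,x0:x0+120],(800,560),interpolation=cv2.INTER_CUBIC)
g=s["eef_pos"]+[0,0,.019]
for th,col in((.335,(0,255,0)),):
    q=proj("side",scan_pts(g,-.085,th,[[-.08,.013,.028],[-.08,-.013,.028],[-.08,.013,.028],[-.08,.013,0],[.03,.013,0],[.03,.023,0],[.08,.023,0],[.08,.023,.036],[.03,.023,.036]]))
    cv2.polylines(im,[((q-[x0,y0])/.15).astype(np.int32)],True,col,1)
cv2.imwrite("pics/c5.png",im[:,:,::-1])
E
```

```text
[0.49610901 0.23831495 0.14274264] [1.54246933 0.76118691 0.51796254] [ 0.10144924 -0.26036758  0.03663673]
197 203
```

View pics/c5.png

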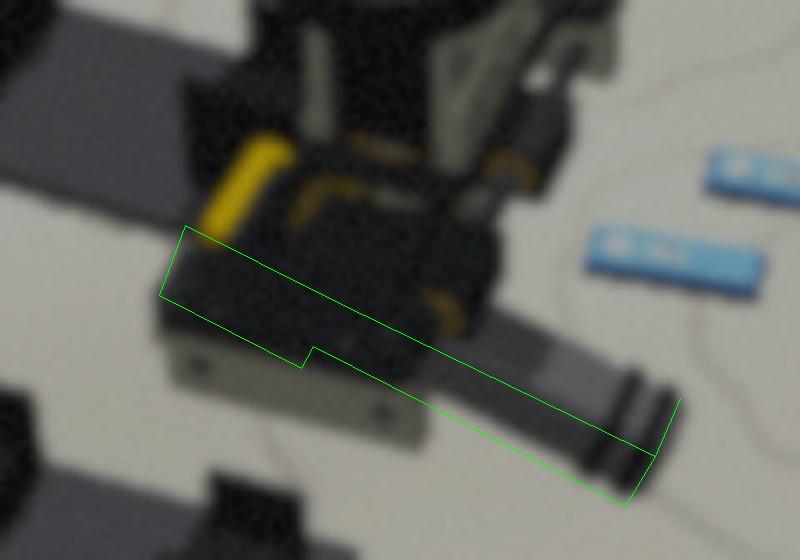

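```bash
python3 -c "
from h import *
plan([.469,-.233,.142],-.21-np.pi,20)"
```

```text
[[-0.6, -23.6, 0.0, 0.0064], [-0.7, -23.6, 0.0, 0.0064], [-0.9, -23.6, 0.0, 0.0064], [-1.0, -23.6, 0.0, 0.0064], [-1.2, -23.6, 0.0, 0.0064], [-1.3, -23.6, 0.0, 0.0064], [-1.5, -23.6, 0.0, 0.0064], [-1.6, -23.5, 0.0, 0.0064], [-1.8, -23.5, 0.0, 0.0064], [-1.9, -23.5, 0.0, 0.0064], [-2.1, -23.5, 0.0, 0.0064], [-2.2, -23.5, 0.0, 0.0064], [-2.4, -23.5, 0.0, 0.0064], [-2.5, -23.5, 0.0, 0.0064], [-2.7, -23.5, 0.0, 0.0064], [-2.8, -23.4, 0.0, 0.0064], [-3.0, -23.4, 0.0, 0.0064], [-3.1, -23.4, 0.0, 0.0064], [-3.3, -23.4, 0.0, 0.0064], [-3.4, -23.4, 0.0, 0.0064]]
```

{"op": "servo_tool", "data": {"series": [[[0,-8,0,0],[-1,-18,0,0.008],[-1,-26,0,0.008],[-1,-28,0,0.008],[-2,-28,0,0.008],[-2,-28,0,0.008],[-2,-28,0,0.008],[-2,-28,0,0.008],[-2,-28,0,0.008],[-2,-28,0,0.008]]]}}

```text
t: 17.78
eef_pos: [0.4789, -0.0136, 0.1365]
ee_rot: [-3.14, -0.003, 2.986]
force: [0.0, -0.0, -1.8]
width: 0.0256
gripper_force: 40.0
```

{"op": "servo_tool", "data": {"series": [[[-3,-28,0,0.008],[-3,-28,0,0.008],[-3,-28,0,0.008],[-3,-28,0,0.008],[-3,-28,0,0.008],[-3,-26,0,0.008],[-3,-26,0,0.008],[-3,-17,0,0],[-2,-10,0,0],[0,-4,0,0]]]}}

```text
t: 18.62
eef_pos: [0.4645, -0.2366, 0.1368]
ee_rot: [-3.141, -0.003, 2.929]
force: [0.6, 0.2, -1.7]
width: 0.0263
gripper_force: 40.0
```

```bash
python3 -c "
from h import *
plan([.469,-.233,.099],-.21-np.pi,5);s=telemetry.get_state();print(s['eef_pos'],s['ee_rot'],s['width'])
eyes.grab_frame('top')
for n in('label','cassette','scanner'):print(n,[(np.round(r['position'],4).tolist(),round(r['conf'],2)) for r in recognise('top',n)[:3]])"
```

```text
[[-0.7, 0.9, 7.6, -0.0005], [-0.7, 0.9, 7.6, -0.0005], [-0.7, 0.9, 7.6, -0.0005], [-0.7, 0.9, 7.6, -0.0005], [-0.7, 0.9, 7.6, -0.0005]]
[ 0.46448282 -0.23663031  0.136765  ] [-3.14148278 -0.00321302  2.92893193] 0.026250150259374518
label []
cassette []
scanner [([0.618, 0.3755, 0.0233], 0.82), ([0.4167, -0.2236, 0.1556], 0.48)]
```

Descend to the aim pose, then check from the side.

{"op": "servo_tool", "data": {"series": [[[-1,1,6,0],[-1,1,8,0],[-1,1,8,0],[-1,1,8,0],[0,0,5,0],[0,0,3,0],[0,0,0,0],[0,0,0,0],[0,0,0,0],[0,0,0,0]]]}}

```text
t: 19.65
eef_pos: [0.4713, -0.2322, 0.101]
ee_rot: [3.142, 0.001, 2.931]
force: [-0.1, -1.0, -2.1]
width: 0.0258
gripper_force: 40.0
```

```bash
python3 - <<'E'
from h import *
sd=save("side","s6");tp=save("top","t6")
s=telemetry.get_state();print(s["eef_pos"],s["ee_rot"])
g=s["eef_pos"]+[0,0,.019]
o=[]
for cam,pic,(u,v) in(("side",sd,(300,160)),("top",tp,(340,205))):
    x0,y0=u-40,v-45
    im=cv2.resize(pic[y0:y0+84,x0:x0+80],(400,420),interpolation=cv2.INTER_CUBIC)
    O=np.array([.5562,-.2519,0]);lab=O+[-.0164*.978,.0164*.2085,.0422]
    W=scan_pts(g,-.21,.30,[[.055,0,0],[.055,0,-.08]]);print(W,lab)
    q=proj(cam,scan_pts(g,-.21,.30,[[-.08,.013,.028],[-.08,-.013,.028],[-.08,.013,.028],[-.08,.013,0],[.03,.013,0],[.03,.023,0],[.08,.023,0],[.08,.023,.036],[.08,-.023,.036],[.03,-.023,.036],[.03,.023,.036]]))
    cv2.polylines(im,[((q-[x0,y0])*5).astype(np.int32)],True,(0,255,0),1)
    for p,c in((W[0],(255,0,255)),(W[1],(255,255,0)),(lab,(255,0,0))): cv2.circle(im,tuple(((proj(cam,p)[0]-[x0,y0])*5).astype(int).tolist()),4,c,1)
    o.append(im)
cv2.imwrite("pics/c6.png",np.hstack(o)[:,:,::-1])
E
```

```text
[ 0.47118416 -0.23218096  0.10091696] [3.14154322e+00 7.07075915e-04 2.93125677e+00]
[[ 0.51914494 -0.24240344  0.1204317 ]
 [ 0.54226717 -0.24733177  0.04400478]] [ 0.5401608 -0.2484806  0.0422   ]
[[ 0.51914494 -0.24240344  0.1204317 ]
 [ 0.54226717 -0.24733177  0.04400478]] [ 0.5401608 -0.2484806  0.0422   ]
```

View pics/c6.png

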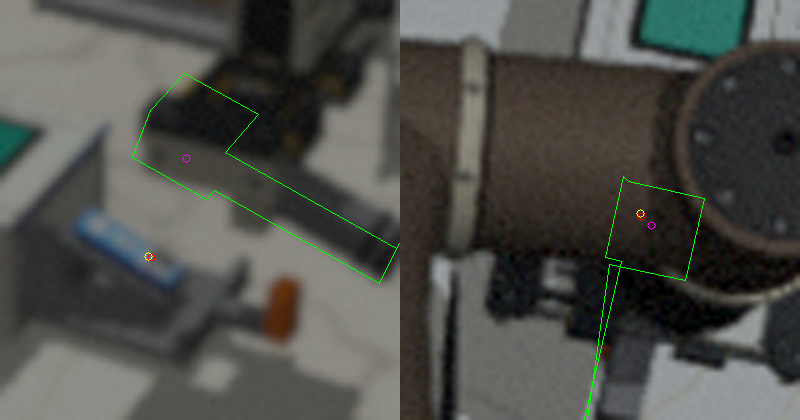

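The side view shows the scanner held over the label with no contact. It sits about 5 mm higher than my model, and the label at side (291,167) is about 3 mm nearer the robot. I'll trim a few mm and hold.

{"op": "servo_tool", "data": {"series": [[[1,-1,1,0],[1,0,1,0],[1,0,1,0],[1,0,1,0],[0,0,0,0],[0,0,0,0],[0,0,0,0],[0,0,0,0],[0,0,0,0],[0,0,0,0]]]}}

```text
t: 20.58
eef_pos: [0.4669, -0.2322, 0.0966]
ee_rot: [3.142, 0.0, 2.931]
force: [0.1, -0.4, -1.6]
width: 0.0255
gripper_force: 40.0
```

```bash
python3 - <<'E'
from h import *
from scipy.optimize import least_squares
sd=save("side","s7")
s=telemetry.get_state();g=s["eef_pos"]+[0,0,.019];print(g)
# edge points of handle's near lower and upper far edges by gradient along columns of side image
gray=cv2.GaussianBlur(cv2.cvtColor(sd,cv2.COLOR_RGB2GRAY),(3,3),0).astype(float)
P=scan_pts(g,-.21,.30,[[x,.013,0] for x in np.linspace(-.07,-.025,8)]);q=proj("side",P)
pts=[]
for u,v in q:
    vs=np.arange(v-8,v+5,.25);col=cv2.remap(gray.astype(np.float32),np.full((len(vs),1),u,np.float32),vs.astype(np.float32)[:,None],1).ravel()
    k=np.argmax(np.gradient(col));pts.append((u,vs[k],v))
pts=np.array(pts);print(pts.round(1))
def res(p):
    Q=proj("side",scan_pts(g+[0,0,p[1]],-.21,p[0],[[x,.013,0] for x in(-.08,-.02)]))
    return np.interp(pts[:,0],*Q[np.argsort(Q[:,0])].T)-pts[:,1]
r=least_squares(res,[.3,0],loss="soft_l1",x_scale=[.1,.01]);print(r.x,r.fun.round(1))
W=scan_pts(g+[0,0,r.x[1]],-.21,r.x[0],[[.055,0,0],[.055,0,-.08]]);print(W)
E
```

```text
[ 0.46691843 -0.23221563  0.11558176]
[[334.2 170.4 171.4]
 [332.2 169.3 170.3]
 [330.3 167.2 169.2]
 [328.3 166.4 168.1]
 [326.4 165.3 167.1]
 [324.5 164.5 166. ]
 [322.5 162.4 164.9]
 [320.6 161.3 163.8]]
[0.39611004 0.01165019] [-0.  -0.2  0.6  0.1 -0.1 -0.6  0.2  0. ]
[[ 0.51460956 -0.24238063  0.13245012]
 [ 0.54479805 -0.24881508  0.05864461]]
```

{"op": "servo_tool", "data": {"series": [[[1,0,1,0],[1,0,1,0],[0,0,1,0],[0,0,1,0],[0,0,1,0],[0,0,0,0],[0,0,0,0],[0,0,0,0],[0,0,0,0],[0,0,0,0]]]}}

```text
t: 21.47
eef_pos: [0.465, -0.2318, 0.0916]
ee_rot: [3.142, 0.0, 2.931]
force: [0.8, -0.5, -1.7]
width: 0.0259
gripper_force: 40.0
```

{"op": "servo_tool", "data": {"series": [[[0,0,0,0],[0,0,0,0],[0,0,0,0],[0,0,0,0],[0,0,0,0],[0,0,0,0],[0,0,0,0],[0,0,0,0],[0,0,0,0],[0,0,0,0]]]}}

```text
t: 22.3
eef_pos: [0.4649, -0.2318, 0.0916]
ee_rot: [3.142, -0.0, 2.931]
force: [0.1, -1.2, -1.1]
width: 0.0259
gripper_force: 40.0
```

{"op": "servo_tool", "data": {"series": [[[0,0,0,0],[0,0,0,0],[0,0,0,0],[0,0,0,0],[0,0,0,0],[0,0,0,0],[0,0,0,0],[0,0,0,0],[0,0,0,0],[0,0,0,0]]]}}

```text
t: 23.13
eef_pos: [0.4649, -0.2318, 0.0916]
ee_rot: [3.142, -0.0, 2.931]
force: [-0.1, -0.0, -1.2]
width: 0.0256
gripper_force: 40.0
```

{"op": "servo_tool", "data": {"series": [[[0,0,0,0],[0,0,0,0],[0,0,0,0],[0,0,0,0],[0,0,0,0],[0,0,0,0],[0,0,0,0],[0,0,0,0],[0,0,0,0],[0,0,0,0]]]}}

```text
t: 23.97
eef_pos: [0.4649, -0.2318, 0.0916]
ee_rot: [3.142, 0.0, 2.931]
force: [0.0, 0.2, -1.5]
width: 0.0257
gripper_force: 40.0
```

There's time to spare, so I'll also hold a few mm to either side as cover for the measurement error.

{"op": "servo_tool", "data": {"series": [[[2,0,0,0],[2,0,0,0],[1,0,0,0],[0,0,0,0],[0,0,0,0],[0,0,0,0],[0,0,0,0],[0,0,0,0],[0,0,0,0],[0,0,0,0]]]}}

```text
t: 24.8
eef_pos: [0.46, -0.2308, 0.0915]
ee_rot: [3.142, -0.0, 2.931]
force: [-0.1, 0.3, -2.0]
width: 0.0259
gripper_force: 40.0
```

{"op": "servo_tool", "data": {"series": [[[0,0,0,0],[0,0,0,0],[0,0,0,0],[0,0,0,0],[0,0,0,0],[0,0,0,0],[0,0,0,0],[0,0,0,0],[0,0,0,0],[0,0,0,0]]]}}

```text
t: 25.63
eef_pos: [0.46, -0.2308, 0.0916]
ee_rot: [3.142, 0.0, 2.931]
force: [0.4, -0.1, -1.6]
width: 0.0256
gripper_force: 40.0
```

{"op": "servo_tool", "data": {"series": [[[-2,0,0,0],[-3,0,0,0],[-3,0,0,0],[-2,0,0,0],[0,0,0,0],[0,0,0,0],[0,0,0,0],[0,0,0,0],[0,0,0,0],[0,0,0,0]]]}}

```text
t: 26.47
eef_pos: [0.4697, -0.2329, 0.0916]
ee_rot: [-3.142, 0.0, 2.931]
force: [-0.1, 0.4, -2.0]
width: 0.0255
gripper_force: 40.0
```

{"op": "servo_tool", "data": {"series": [[[0,0,0,0],[0,0,0,0],[0,0,0,0],[0,0,0,0],[0,0,0,0],[0,0,0,0],[0,0,0,0],[0,0,0,0],[0,0,0,0],[0,0,0,0]]]}}

```text
t: 27.3
eef_pos: [0.4698, -0.2328, 0.0915]
ee_rot: [3.142, -0.0, 2.931]
force: [-0.8, -1.4, -2.2]
width: 0.0256
gripper_force: 40.0
```

{"op": "servo_tool", "data": {"series": [[[0,0,-8,0],[0,0,-14,0],[0,0,-14,0],[0,0,-14,0],[0,0,-10,0],[0,8,0,0],[1,18,0,-0.008],[1,26,0,-0.008],[1,28,0,-0.008],[2,28,0,-0.008]]]}}

```text
t: 28.13
eef_pos: [0.486, -0.1247, 0.1513]
ee_rot: [3.142, -0.0, 2.963]
force: [0.4, 0.5, -1.5]
width: 0.0257
gripper_force: 40.0
```

```bash
python3 -c "
from h import *
plan([.625,.2265,.15],-.082-np.pi,14);s=telemetry.get_state();print(s['eef_pos'],s['ee_rot'],s['t'])"
```

```text
[[-5.3, 26.5, 0.1, -0.0069], [-5.5, 26.4, 0.1, -0.0069], [-5.7, 26.4, 0.1, -0.0069], [-5.9, 26.3, 0.1, -0.0069], [-6.0, 26.3, 0.1, -0.0069], [-6.2, 26.3, 0.1, -0.0069], [-6.4, 26.2, 0.1, -0.0069], [-6.6, 26.2, 0.1, -0.0069], [-6.8, 26.1, 0.1, -0.0069], [-6.9, 26.1, 0.1, -0.0069], [-7.1, 26.0, 0.1, -0.0069], [-7.3, 26.0, 0.1, -0.0069], [-7.5, 25.9, 0.1, -0.0069], [-7.7, 25.9, 0.1, -0.0069]]
[ 0.48595161 -0.12474958  0.1512521 ] [ 3.14152397e+00 -3.79294636e-04  2.96271865e+00] 28.1333
```

{"op": "servo_tool", "data": {"series": [[[-6,28,0,-0.007],[-6,28,0,-0.007],[-6,28,0,-0.007],[-6,28,0,-0.007],[-6,28,0,-0.007],[-6,28,0,-0.007],[-6,28,0,-0.007],[-7,28,0,-0.007],[-7,28,0,-0.007],[-7,28,0,-0.007]]]}}

```text
t: 28.97
eef_pos: [0.5892, 0.1436, 0.1511]
ee_rot: [-3.141, -0.001, 3.034]
force: [1.0, -0.0, -2.1]
width: 0.026
gripper_force: 40.0
```

{"op": "servo_tool", "data": {"series": [[[-7,26,0,-0.007],[-8,22,0,-0.007],[-8,16,0,-0.007],[-8,10,0,-0.005],[-5,5,0,0],[-2,1,0,0],[0,0,0,0],[0,0,0,0],[0,0,0,0],[0,0,0,0]]]}}

```text
t: 29.8
eef_pos: [0.6348, 0.2172, 0.1519]
ee_rot: [3.141, 0.0, 3.059]
force: [-0.2, -0.0, -2.1]
width: 0.026
gripper_force: 40.0
```

```bash
python3 -c "
from h import *
plan([.632,.2262,.07],3.06,4);s=telemetry.get_state();print(s['eef_pos'],s['ee_rot'],s['t'])"
```

```text
[[0.9, 2.2, 20.5, -0.0003], [0.9, 2.2, 20.5, -0.0003], [0.9, 2.2, 20.5, -0.0003], [0.9, 2.2, 20.5, -0.0003]]
[0.63479705 0.21719623 0.15186837] [3.14140683e+00 8.01498096e-05 3.05870843e+00] 29.8
```

{"op": "servo_tool", "data": {"series": [[[1,3,6,0],[1,3,12,0],[1,3,14,0],[0.5,0,14,0],[0,0,14,0],[0,0,12,0],[0,0,8,0],[0,0,2,0],[0,0,0,0],[0,0,0,0]]]}}

```text
t: 30.63
eef_pos: [0.6328, 0.2273, 0.07]
ee_rot: [3.141, 0.001, 3.06]
force: [0.4, 0.1, -1.7]
width: 0.026
gripper_force: 40.0
```

```bash
python3 -c "
from h import *
plan([.632,.2262,.06],3.06,2);s=telemetry.get_state();print(s['eef_pos'],s['ee_rot'],s['force'])"
```

```text
[[0.3, -0.6, 5.0, -0.0002], [0.3, -0.6, 5.0, -0.0002]]
[0.63276044 0.22725828 0.06997732] [3.14136624e+00 6.64831852e-04 3.05954762e+00] [ 0.35825368  0.05256398 -1.73510117]
```

{"op": "servo_tool", "data": {"series": [[[0,-1,1,0],[0,0,3,0],[0,0,3,0],[0,0,3,0],[0,0,3,0],[0,0,3,0],[0,0,3,0],[0,0,3,0],[0,0,3,0],[0,0,0,0]]], "grip_force": 4}}

```text
t: 31.47
eef_pos: [0.6321, 0.226, 0.0439]
ee_rot: [-3.141, -0.001, 3.059]
force: [-0.7, 0.5, -2.3]
width: 0.026
gripper_force: 4.0
```

{"op": "servo_tool", "data": {"series": [[[0,0,2,0],[0,0,3,0],[-1,0,3,0],[-1,0,3,0],[-1,0,2,0],[0,0,2,0],[0,0,1,0],[0,0,1,0],[0,0,0,0],[0,0,0,0]]]}}

```text
t: 32.3
eef_pos: [0.6351, 0.2258, 0.0274]
ee_rot: [-3.141, -0.0, 3.059]
force: [0.8, -0.8, -2.3]
width: 0.0262
gripper_force: 4.0
```

{"op": "servo_tool", "data": {"series": [[[-1,0,1,0],[0,0,1,0],[0,0,1,0],[0,0,1,0],[0,0,1,0],[0,0,1,0],[0,0,1,0],[0,0,0,0],[0,0,0,0],[0,0,0,0]]]}}

```text
t: 33.13
eef_pos: [0.6365, 0.2258, 0.0211]
ee_rot: [3.141, 0.001, 3.06]
force: [-0.4, -1.6, 4.6]
width: 0.026
gripper_force: 4.0
```

```bash
python3 - <<'E'
from h import *
sd=save("side","s8");s=telemetry.get_state();print(s["eef_pos"],s["force"])
def yel(im,x0,x1,y0,y1):
    m=cv2.inRange(cv2.cvtColor(im,cv2.COLOR_RGB2HSV),(22,120,70),(34,255,255));k=np.zeros_like(m);k[y0:y1,x0:x1]=m[y0:y1,x0:x1]
    ys,xs=np.nonzero(k);return len(xs),xs.min(),xs.max(),ys.min(),ys.max(),xs.mean(),ys.mean()
s0=cv2.imread("pics/s0.png")[:,:,::-1].copy()
print(yel(s0,160,260,240,310),yel(sd,160,260,240,310))
E
```

```text
[0.63650918 0.2257923  0.02100869] [-1.87563715 -1.34843334  4.56442633]
(354, np.int64(171), np.int64(198), np.int64(255), np.int64(279), np.float64(183.74858757062148), np.float64(267.40677966101697)) (25, np.int64(173), np.int64(181), np.int64(256), np.int64(265), np.float64(176.56), np.float64(260.6))
```

{"op": "servo_tool", "data": {"series": [[[0,0,0,0],[0,0,0,0],[0,0,0,0],[0,0,0,0],[0,0,0,0],[0,0,0,0],[0,0,0,0],[0,0,0,0],[0,0,0,0],[0,0,0,0]]], "claw": -0.25}}

```text
t: 34.02
eef_pos: [0.6363, 0.2258, 0.0205]
ee_rot: [3.142, -0.0, 3.059]
force: [0.4, -0.2, -0.3]
width: 0.0545
gripper_force: 0.0
```

{"op": "servo_tool", "data": {"series": [[[0,0,-8,0],[0,0,-16,0],[0,0,-20,0],[0,0,-25,0],[0,0,-25,0],[0,0,-25,0],[20,-20,-20,0],[25,-30,0,0],[25,-30,0,0],[25,-30,0,0]]]}}

```text
t: 34.85
eef_pos: [0.5314, 0.123, 0.1604]
ee_rot: [3.141, 0.001, 3.06]
force: [-0.1, -0.8, -0.0]
width: 0.0545
gripper_force: 0.0
```

{"op": "servo_tool", "data": {"series": [[[10,-30,0,0],[5,-30,0,0],[5,-30,0,0],[0,-30,0,0],[0,-20,0,0],[0,-10,0,0],[0,0,0,0],[0,0,0,0],[0,0,0,0],[0,0,0,0]]]}}

```text
t: 35.68
eef_pos: [0.5006, -0.0231, 0.1596]
ee_rot: [3.142, 0.0, 3.06]
force: [-0.9, 0.3, -0.5]
width: 0.055
gripper_force: 0.0
```

```bash
python3 - <<'E'
from h import *
sd=save("side","s9");tp=save("top","t9")
def yel(im,x0,x1,y0,y1):
    m=cv2.inRange(cv2.cvtColor(im,cv2.COLOR_RGB2HSV),(22,120,70),(34,255,255));k=np.zeros_like(m);k[y0:y1,x0:x1]=m[y0:y1,x0:x1]
    ys,xs=np.nonzero(k);return len(xs),xs.min(),xs.max(),ys.min(),ys.max(),xs.mean(),ys.mean()
s0=cv2.imread("pics/s0.png")[:,:,::-1].copy();t0=cv2.imread("pics/t0.png")[:,:,::-1].copy()
for a,b,r in((s0,sd,(160,260,240,310)),(t0,tp,(180,230,140,215))):
    for i in(a,b): print(np.round(yel(i,*r),1))
f=lambda im,y,x:cv2.resize(im[y:y+70,x:x+88],(400,300),interpolation=cv2.INTER_CUBIC)
o=np.vstack([np.hstack([f(s0,240,160),f(sd,240,160)]),np.hstack([f(t0,142,165),f(tp,142,165)])])
cv2.imwrite("pics/c9.png",o[:,:,::-1])
for n in("grip_post","cassette","scanner"):print(n,[(np.round(r["position"],4).tolist(),round(r["conf"],2)) for r in recognise("side",n)[:3]])
E
```

```text
[354.  171.  198.  255.  279.  183.7 267.4]
[327. 172. 198. 255. 278. 184. 267.]
[173.  194.  209.  150.  167.  201.9 158.1]
[169.  194.  209.  150.  166.  201.7 158.2]
grip_post [([0.5012, -0.2276, 0.0205], 0.95), ([0.6405, 0.2384, 0.0577], 0.58)]
cassette [([0.6361, 0.24, 0.0555], 0.39), ([0.5034, -0.2289, 0.0196], 0.21)]
scanner [([0.6144, 0.3905, 0.0289], 0.94), ([0.6411, 0.2396, 0.0581], 0.78), ([0.4535, 0.0284, 0.0058], 0.72)]
```

View pics/c9.png

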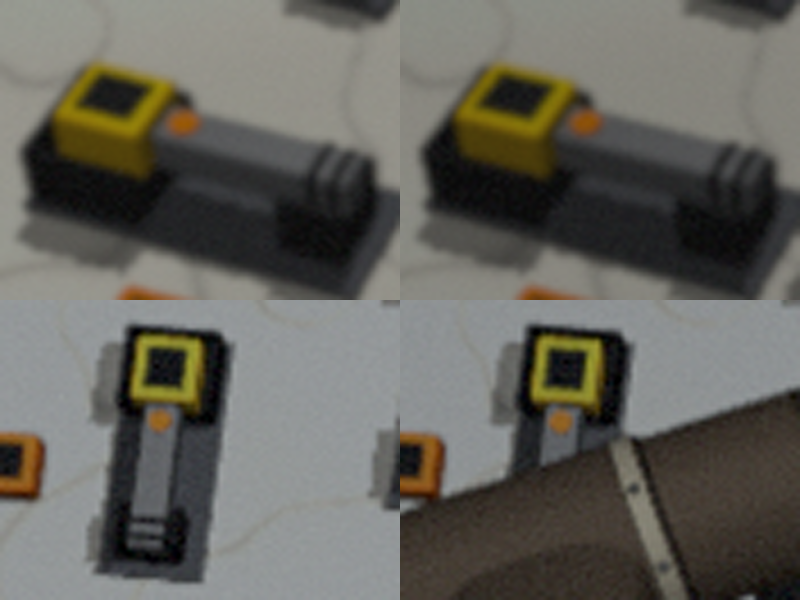

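The before/after crops match: the scanner lies flat at home, with the yellow centroid within 0.5 px in both views. One last check on the carriage before handing in.

```bash
python3 - <<'E'
from h import *
for f in("s2","s9"):
    im=cv2.imread(f"pics/{f}.png");m=cv2.inRange(cv2.cvtColor(im,cv2.COLOR_BGR2HSV),(5,140,80),(20,255,255));m[:140]=0;m[200:]=0;m[:,:280]=0;m[:,350:]=0
    ys,xs=np.nonzero(m);print(f,len(xs),xs.mean(),ys.mean())
if abs(xs.mean()-0)>0: c=(xs.mean(),ys.mean());print(at_z("side",[c],.035))
E
```

```text
s2 46 315.7608695652174 176.2173913043478
s9 34 315.79411764705884 175.02941176470588
[[ 0.45817386 -0.23473508  0.035     ]]
```

```bash
python3 -c "
from station import ticket
print(ticket.job_done())"
```

```text
the job is handed in; nothing more can be done
None
```

The job is handed in at about 36 s with no verdict returned: the carriage is out at its stop, the scanner was held tilted over the label for over 2 s (aim and tilt estimated from the side camera only), and it now lies released in its cradle within about 1 mm of where it started.

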